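# Lid from the rack onto the filament canister

## Robot

A 6-joint arm with a two-finger parallel gripper is mounted at the origin on the work surface. World frame = base frame: x ahead of the robot, y to its left, z up, the work surface at z = 0. Lengths are in m, angles in degrees, forces in N, time in s.
With the tool pointing down it reaches from about 0.35 to 0.875 m from the base axis. Payload 4.2 kg.
Tool frame: the origin (TCP) lies on the mounting face of the last link; the fingertips stand 182 mm ahead of it and the grasp point (between the pads) lies 164 mm ahead of it (r.tcp_to_grasp is the distance from the TCP to the grasp point, in m); z points along the fingers, y is the line along which they close (so a half turn about z gives the same grasp; the last joint's range is limited). The gripper opens to 87 mm and grips with 3 to 60 N. Pads are 19 mm wide; open, the fingers measure 117 mm over their backs; the gripper's body (75 mm by 190 mm) begins 51 mm behind the grasp point.
Start: joints at [92.166, 22.042, 0.453, 0, -68.411, -14.817], TCP at [0.137, 0.61, 0.405] pointing down, gripper open.
Joint ranges: [-179.83, 179.83], [-69.29, 118.12], [-61.27, 80.66], [-181.25, 117.63], [-171.15, -9.14], [-177.46, 177.46]. Speed limits (degrees/s): [159.86, 159.86, 180, 180, 180, 180].

## Interface

Orientations are given as a 3x3 rotation matrix whose columns are the frame's x, y, z axes.
In Python, from station import sense, eyes, r gives the robot as it stands.
- The arm moves only by the tool jog_arm, never from a script. Its argument "increments" is a list of rows, each a list of 4 numbers: the shift along the tool's x, y, z normalised to -1 to 1, where 1 is 0.02 m, then the turn about the tool's z normalised to -1 to 1, where 1 is 0.08 rad. A call has 1 to 10 rows; each row shifts and turns the commanded pose from where the row before left it, along the tool's axes as they then stand; what a row does not reach is not made up. A row lasts 1/10 s, in which the tool goes at most 50 mm and 8.59 degrees, less where a joint would pass 70% of its speed; a pose out of reach is approached as far as the arm can. A call with a number of a shift or a turn outside -1 to 1 is refused whole. A call with a gripper value outside its range is refused whole. "grip" is the finger opening in mm, from 0 to 87, set as the call begins (left out, the last holds). The fingers move at their own pace and stop on an object; the grip force is fixed at half the most. Time passes only in rows, so rows that do not move let the fingers close. It gives the time, the measured TCP pose, the force, the opening and the grip force at its end, in the units of the state.
- sense(): the state, without advancing time (a new reading comes with each control period).
- eyes.capture(name): name is "side" or "top" or "wrist"; returns the picture (384x512x3 uint8, blue, green, red); there is no depth.
- eyes.get_calibration(name): a dict with "camera_matrix" (3x3 intrinsics, pixels), "R" (3x3) and "t" (3): a world point X has camera coordinates R X + t; the wrist camera has in their place "T_tool_cam" (4x4, takes a point from camera to tool coordinates, whose origin is the TCP and whose axes are the flange's). Camera axes: x right, y down, z forward; pixel columns grow to the right and rows downward; lengths in m; the calibration is good to about 2 mm. The wrist camera is an equidistant fisheye: a pixel r from the principal point sees the ray r / f radians off the axis. A picture is of the moment at which its call begins: read the wrist's pose just before it. get_calibration takes no time and is no camera call.
- r.finish_job(): hands the job in; it is judged then, once.
Trained networks look in the newest picture that a camera, given by its name, has taken for a name from the list of things; names that differ only in an ending like _2 or _b are one class to them, and where a whole thing is asked for, a point or a joint stands for the part that bears it (a point fixed in the world has none). Each returns a list of dicts, best first, with "conf" (0 to 1); they miss things now and then, are a little off and sometimes report something else, mostly with a low value. They report only what shows in the picture. A call takes as long as a camera call. They do not tell look-alikes from the thing itself.
- eyes.spot_in(camera, name): "centre" ([x, y, z] in m, in world coordinates, good to about 4 mm: the middle of the surface that is visible of it).
- eyes.outline_of(camera, name): "mask" (384x512 bool, what is visible of it).
The state is a dict: "time_s": time; "joints": joint angles; "joint_velocities": joint speeds; "effort": joint torques, N m; "tcp_pos": TCP position; "ee_rot": TCP orientation; "wrist_force": force on the tool from outside, world axes, zero at the start; "moment": the same for the moment, N m; "gripper_width": opening from 0.0 (shut) to 1.0 (fully open); "gripper_force": force on a finger pad.
Only numpy, scipy, OpenCV 4.12 (cv2) and the standard library are available. Lean on these libraries where they do the work, as an engineer would, in place of code of your own. Each camera call takes 0.05 s, during which the arm holds its last target. There are 200 camera calls.

## Task

Close the grey filament canister: take the orange lid out of the black rack, lay it down flat on the grey mat with its knob up and let go of it, then take it again, lift it level and set it onto the canister (do not drop it), so that it sits fully home and level all round. Leave the canister about where it stands, and do not disturb the other things on the bench.

Things in the scene. Friction and masses are not known exactly. Their poses are not given: they have to be found in the camera images.
- lid: orange round lid, 160 g. Flange disc 144 mm across, 8 mm thick (z 0 to 8); under it a plug 108 mm across (z -10 to 0); on top a black knob 32 mm across (z 8 to 40). Origin: centre of the flange's underside, the seating plane; z points through the knob. Starts on edge in the rack, z level, knob away from the robot. Lying flat it rests on its plug, origin 10 mm up
- lid_knob (a point): centre of the top of the lid's knob, 40 mm along z from the lid's origin
- canister: loose grey round canister with a blue foot, open at the top, about 0.7 kg: 120 mm across, 95 mm tall, wall 4 mm, mouth 112 mm across (the lid's plug has 2 mm of play all round). Origin: centre of its underside, z up
- canister_rim (a point): centre of the canister's mouth, in the plane of its rim, 95 mm above its foot; z up. The seated lid has its origin here
- rack: fixed black rack, foot 90 x 180 x 12 mm; a pair of grooved uprights 90 mm tall (12 mm slot) holds the lid's flange at left and right. The lid stands on the foot; the top of its flange is free and can be pinched from above across its 8 mm, up to 15 mm deep. Origin: centre of its underside; y along the slot, x the way the knob points
- mat: fixed grey mat, 190 x 190 mm, 3 mm thick, where the lid is laid down. Origin: centre of its underside, z up
- cutters: red-handled side cutters, about 115 mm long, 14 mm high, lying; a bystander; origin on the underside
- dragon: small green printed lizard, about 125 mm long, 24 mm high; a bystander; origin on the underside
- glue: white glue bottle with yellow cap, 30 mm across, 100 mm tall, standing; a bystander; origin at the centre of its underside
Mind the look-alikes: they are no part of the job. Of the things that look like the lid, the smaller one is meant. Leave any pink look-alike of the canister alone.

How it is judged:
By the outcome, as a careful person would: the job done as asked, in the order asked, and still so for the second after the job is handed in, with the robot touching nothing.
It also fails if it takes over 67 s, if anything falls off the work surface, if the arm or the gripper's body presses on something with over 40 N, if the wrist force passes 120 N, or if a joint passes its speed limit or range.

## Working session

There is one attempt and no reset: what is moved stays moved. The work goes in short steps, Python scripts to look and compute and a tool call to move; the robot and the scene stay as the last step left them, time stands still between calls to the robot, and variables do not carry over. Pictures are saved under pics/ and viewed, at most 10 in all, crops included, and the job is handed in when it is done.

Besides the shell and the picture viewer there is one more tool, called after "Emit:" in YAML: its name, and indented under it one key for each argument. jog_arm: Moves the arm, as the interface text tells. Its arguments: {"type":"object","properties":{"increments":{"type":"array"},"grip":{"type":"number"}},"required":["increments"]}

```bash
mkdir -p pics; ls
python3 - <<'E'
from station import sense, eyes, r
import cv2,numpy as np
s=sense();print(s['time_s'],s['tcp_pos'],np.round(s['ee_rot'],3).tolist(),s['gripper_width'])
for c in ['top','side']:
    im=eyes.capture(c);cv2.imwrite(f'pics/{c}0.png',im)
    k=eyes.get_calibration(c);print(c,np.round(k['camera_matrix'],1).tolist(),np.round(k['R'],3).tolist(),np.round(k['t'],3))
    for n in ['lid','lid_knob','canister','canister_rim','rack','mat','cutters','dragon','glue']:
        print(n,[(round(d['conf'],2),np.round(d['centre'],3).tolist()) for d in eyes.spot_in(c,n)])
print(sense()['time_s'])
E
```

```text
pics
0.0 [0.13677287 0.60964081 0.4036245 ] [[0.976, -0.219, -0.0], [-0.219, -0.976, -0.002], [0.0, 0.002, -1.0]] 0.9990278747716335
top [[391.8, 0.0, 252.1], [0.0, 391.8, 192.9], [0.0, 0.0, 1.0]] [[0.001, -1.0, -0.001], [-0.998, -0.001, -0.057], [0.057, 0.001, -0.998]] [0.094 0.517 1.106]
lid [(0.69, [0.301, -0.267, 0.146]), (0.66, [0.553, -0.268, 0.118]), (0.3, [0.705, 0.158, 0.012])]
lid_knob [(0.97, [0.302, -0.267, 0.149]), (0.91, [0.552, -0.273, 0.122])]
canister [(0.8, [0.556, 0.331, 0.012]), (0.78, [0.559, 0.566, 0.03]), (0.38, [0.55, -0.265, 0.014])]
canister_rim [(0.71, [0.56, 0.568, 0.03]), (0.57, [0.561, 0.336, 0.004])]
rack [(0.56, [0.549, -0.26, 0.014])]
mat [(0.7, [0.586, 0.011, 0.001])]
cutters [(0.77, [0.325, 0.462, 0.01])]
dragon [(0.74, [0.704, 0.159, 0.014])]
glue [(0.72, [0.704, 0.155, 0.015]), (0.48, [0.707, -0.151, 0.065]), (0.43, [0.323, 0.464, 0.008])]
side [[421.7, 0.0, 265.9], [0.0, 421.7, 195.3], [0.0, 0.0, 1.0]] [[0.958, -0.286, 0.009], [-0.179, -0.624, -0.76], [0.223, 0.727, -0.65]] [-0.486  0.245  1.042]
lid [(0.81, [0.29, -0.296, 0.15]), (0.58, [0.54, -0.295, 0.112])]
lid_knob [(0.66, [0.54, -0.296, 0.114]), (0.56, [0.287, -0.3, 0.146])]
canister [(0.78, [0.55, 0.299, 0.058])]
canister_rim [(0.88, [0.549, 0.52, 0.06]), (0.74, [0.549, 0.296, 0.052])]
rack [(0.64, [0.54, -0.32, 0.014])]
mat [(0.92, [0.581, 0.001, -0.0]), (0.54, [0.699, 0.154, 0.01])]
cutters [(0.78, [0.321, 0.467, 0.013])]
dragon [(0.68, [0.698, 0.156, 0.012])]
glue [(0.79, [0.706, -0.164, 0.052])]
1.0
```

View pics/top0.png

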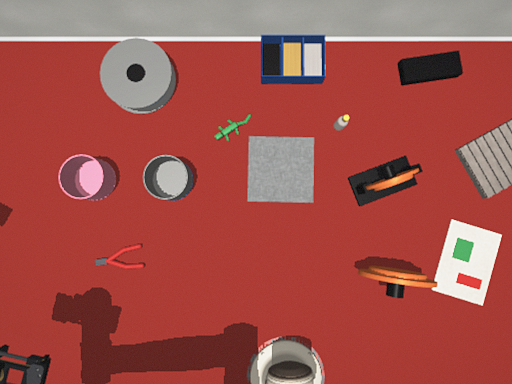

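View pics/side0.png

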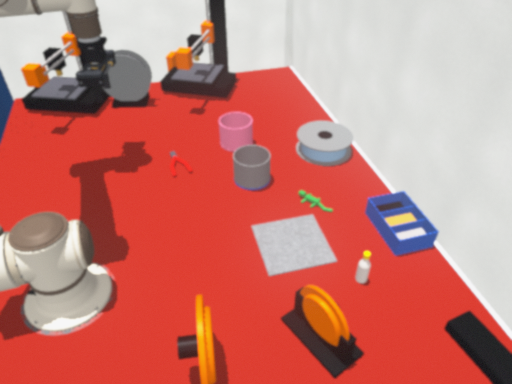

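In the top view there are two orange lids. One stands in the black rack at about (390,178). The other is larger, stands free at (396,273), and its knob faces the robot. The task means the smaller one, in the rack. There are also two canisters, grey at (170,177) and pink at (88,177), and grey is the one meant. I'll confirm both picks with one enlarged crop.

```bash
cat > h.py <<'E'
from station import sense, eyes, r
import numpy as np, cv2
def yaw(): 
    y=np.array(sense()['ee_rot'])[:,1]; return np.degrees(np.arctan2(y[1],y[0]))
def to(p,yw=None,n=None):
    "units in tool axes (shift only) from measured tcp to p, turn units to yaw of tool y (mod 180)"
    s=sense();R=np.array(s['ee_rot']);d=R.T@(np.array(p)-s['tcp_pos'])/.02
    t=0
    if yw is not None:
        a=yw-yaw(); a=(a+90)%180-90; t=-np.radians(a)/.08
    print('t',round(s['time_s'],2),'tcp',np.round(s['tcp_pos'],4),'yaw',round(yaw(),2),'units',np.round(d,2),'turn',round(t,2))
def ray(cam,uv,z):
    "world point at height z under pixel of top/side"
    k=eyes.get_calibration(cam);R=k['R'];c=-R.T@k['t'];d=R.T@np.linalg.inv(k['camera_matrix'])@np.array([*uv,1.])
    return c+d*(z-c[2])/d[2]
def wray(uv,z):
    k=eyes.get_calibration('wrist');K=np.array(k['camera_matrix']);T=np.array(k['T_tool_cam']);s=sense()
    q=np.array([(uv[0]-K[0,2])/K[0,0],(uv[1]-K[1,2])/K[1,1]]);th=np.hypot(*q)
    d=np.array([*(q/th*np.sin(th)),np.cos(th)]);R=np.array(s['ee_rot'])
    c=R@T[:3,3]+s['tcp_pos'];d=R@T[:3,:3]@d
    return c+d*(z-c[2])/d[2]
E
python3 - <<'E'
from h import *
a=cv2.imread('pics/top0.png');
c1=cv2.resize(a[140:300,340:450],None,fx=3.5,fy=3.5,interpolation=2);c2=cv2.resize(a[140:300,50:160+50],None,fx=2.5,fy=3.5,interpolation=2)
cv2.imwrite('pics/crop0.png',np.hstack([c1,c2])[:,:800])
for uv in [(248,137),(314,137),(314,202),(248,202)]: print('mat',ray('top',uv,.003))
to([.5,.3,.405],19);to([.55,-.27,.40],19)
E
```

```text
mat [0.68043772 0.10631081 0.003     ]
mat [ 0.68055156 -0.0860286   0.003     ]
mat [ 0.49107081 -0.08448945  0.003     ]
mat [0.49091924 0.10603836 0.003     ]
t 1.0 tcp [0.1368 0.6098 0.4047] yaw -102.65 units [ 2.111e+01  1.114e+01 -1.000e-02] turn 12.73
t 1.0 tcp [0.1368 0.6098 0.4047] yaw -102.65 units [29.79 38.4   0.24] turn 12.73
```

View pics/crop0.png

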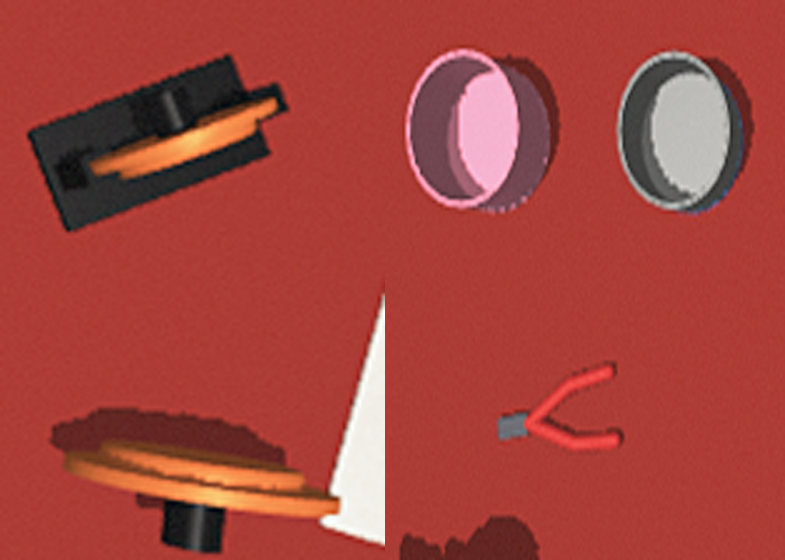

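The crop confirms it: the rack holds the smaller lid, with its knob at crop (165,105) pointing away from the robot. The grey canister is on the right at (685,130). I'm moving to above the rack.

Emit:
jog_arm:
  increments:
    - [1, 0.95, 0, 0]
    - [1, 0.95, 0, 0]
    - [1, 0.95, 0, 0]
    - [1, 0.95, 0, 0]
    - [1, 0.95, 0, 0]
    - [1, 0.95, 0, 0]
    - [1, 0.95, 0, 0]
    - [1, 0.95, 0, 0]
    - [1, 0.95, 0, 0]
    - [1, 0.95, 0, 0]

```text
time_s: 2.0
tcp_pos: [0.2909, 0.3796, 0.405]
ee_rot: [[0.976, -0.219, 0.0], [-0.219, -0.976, 0.0], [0.0, -0.0, -1.0]]
wrist_force: [0.4, 0.4, 0.7]
gripper_width: 1.0
gripper_force: 0.0
```

Emit:
jog_arm:
  increments:
    - [1, 0.95, 0, 0]
    - [1, 0.95, 0, 0]
    - [1, 0.95, 0, 0]
    - [1, 0.95, 0, 0]
    - [1, 0.95, 0, 0]
    - [1, 0.95, 0, 0]
    - [1, 0.95, 0, 0]
    - [1, 0.95, 0, 0]
    - [1, 0.95, 0, 0]
    - [1, 0.95, 0, 0]

```text
time_s: 3.0
tcp_pos: [0.4444, 0.1504, 0.405]
ee_rot: [[0.976, -0.219, 0.001], [-0.219, -0.976, 0.0], [0.0, -0.0, -1.0]]
wrist_force: [0.4, 0.8, -0.1]
gripper_width: 0.999
gripper_force: 0.0
```

Emit:
jog_arm:
  increments:
    - [0.5, 1, 0, 0]
    - [0.5, 1, 0, 0]
    - [0.5, 1, 0, 0]
    - [0.5, 1, 0, 0]
    - [0.5, 1, 0, 0]
    - [0.5, 1, 0, 0]
    - [0.5, 1, 0, 0]
    - [0.5, 1, 0, 0]
    - [0.5, 1, 0, 0]
    - [0.5, 1, 0, 0]

```text
time_s: 4.0
tcp_pos: [0.4978, -0.0666, 0.405]
ee_rot: [[0.976, -0.219, 0.0], [-0.219, -0.976, 0.0], [0.0, -0.0, -1.0]]
wrist_force: [0.5, 0.5, 0.2]
gripper_width: 1.0
gripper_force: 0.0
```

Emit:
jog_arm:
  increments:
    - [0.5, 1, 0, 0]
    - [0.5, 1, 0, 0]
    - [0.5, 1, 0, 0]
    - [0.5, 1, 0, 1]
    - [0, 0, 0, 1]
    - [0, 0, 0, 1]
    - [0, 0, 0, 1]
    - [0, 0, 0, 1]
    - [0, 0, 0, 1]
    - [0, 0, 0, 1]

```text
time_s: 5.0
tcp_pos: [0.5192, -0.1525, 0.4049]
ee_rot: [[0.708, -0.706, 0.0], [-0.706, -0.708, -0.0], [0.0, -0.0, -1.0]]
wrist_force: [-0.1, -0.3, -0.4]
gripper_width: 0.998
gripper_force: 0.0
```

Emit:
jog_arm:
  increments:
    - [0, 0, 0, 1]
    - [0, 0, 0, 1]
    - [0, 0, 0, 1]
    - [0, 0, 0, 1]
    - [0, 0, 0, 1]
    - [0, 0, 0, 0.5]
    - [0, 0, 0, 0]

```text
time_s: 5.7
tcp_pos: [0.5192, -0.1524, 0.4049]
ee_rot: [[0.343, -0.939, 0.0], [-0.939, -0.343, -0.0], [0.0, -0.0, -1.0]]
wrist_force: [-0.2, -0.4, -0.9]
gripper_width: 1.003
gripper_force: 0.0
```

Run:
```python
from h import *
to([.55,-.27,.40],20)
k=eyes.get_calibration('wrist');print(np.round(k['camera_matrix'],1).tolist(),np.round(k['T_tool_cam'],3).tolist())
im=eyes.capture('wrist');cv2.imwrite('pics/w1.png',im)
for n in ['lid','lid_knob','rack']: print(n,[(round(d['conf'],2),np.round(d['centre'],3).tolist()) for d in eyes.spot_in('wrist',n)])
```

```text
t 5.7 tcp [ 0.5192 -0.1524  0.4049] yaw -159.94 units [6.05 0.57 0.24] turn 0.01
[[297.3, 0.0, 254.8], [0.0, 297.3, 193.5], [0.0, 0.0, 1.0]] [[-0.0, -0.967, -0.256, 0.069], [1.0, -0.001, 0.001, 0.001], [-0.001, -0.256, 0.967, 0.021], [0.0, 0.0, 0.0, 1.0]]
lid [(0.9, [0.309, -0.27, 0.116]), (0.83, [0.549, -0.267, 0.13])]
lid_knob [(0.83, [0.309, -0.265, 0.116]), (0.64, [0.549, -0.27, 0.125])]
rack [(0.7, [0.553, -0.253, 0.014])]
```

View pics/w1.png

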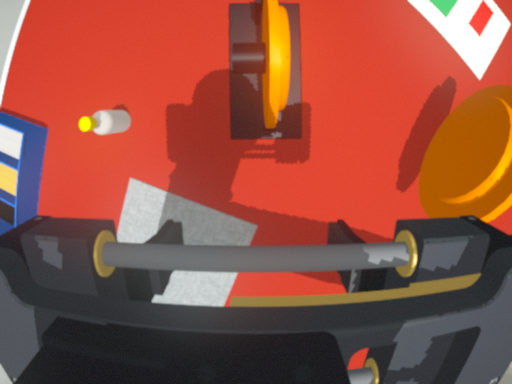

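The wrist view shows the rack square to the image, with its left edge at x≈231 and right edge at x≈301, so the yaw is right. The lid's flange is at x≈265-285 with the knob to the left. I stopped 0.12 m short along tool x, so I'm moving on and refining.

Emit:
jog_arm:
  increments:
    - [1, 0.1, 0, 0]
    - [1, 0.1, 0, 0]
    - [1, 0.1, 0, 0]
    - [1, 0.1, 0, 0]
    - [1, 0.1, 0, 0]
    - [1, 0.1, 0, 0]
    - [0, 0, 0, 0]

```text
time_s: 6.6
tcp_pos: [0.5494, -0.271, 0.4042]
ee_rot: [[0.341, -0.94, -0.0], [-0.94, -0.341, -0.0], [0.0, 0.0, -1.0]]
wrist_force: [-0.4, -0.5, -0.5]
gripper_width: 1.001
gripper_force: 0.0
```

Run:
```python
from h import *
im=eyes.capture('wrist')
L=[d for d in eyes.outline_of('wrist','lid')]
for d in L: 
    m=d['mask'];y,x=np.where(m);print(d['conf'],x.min(),x.max(),y.min(),y.max(),m.sum())
v=im.copy()
hsv=cv2.cvtColor(im,cv2.COLOR_BGR2HSV);o=((hsv[...,0]>7)&(hsv[...,0]<24)&(hsv[...,1]>150)&(hsv[...,2]>110)).astype(np.uint8)
for row in range(20,240,15):
    xs=np.where(o[row,150:400])[0]+150
    if len(xs): print(row,xs.min(),xs.max(),len(xs))
cv2.imwrite('pics/w2.png',v)
```

```text
0.66 420 511 179 233 2852
110 252 259 8
125 252 268 17
140 252 271 20
155 252 273 22
170 253 274 22
185 253 274 22
200 253 273 21
215 253 273 21
230 253 264 12
```

View pics/w2.png

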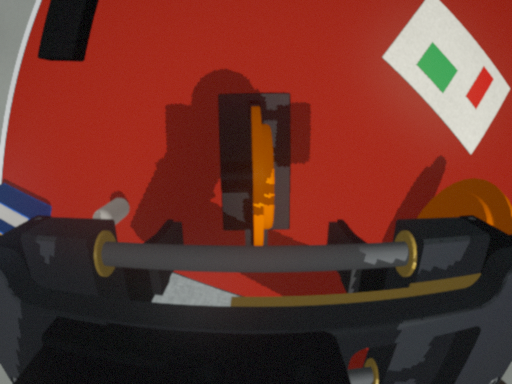

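Run:
```python
from h import *
s=sense();R=np.array(s['ee_rot'])
def T(p): return np.round(1000*(R.T@(p-s['tcp_pos'])),1)
for uv in [(219,93),(289,93),(222,230),(290,230)]: 
    p=wray(uv,.012);print('rack',p.round(3),T(p))
for v in (105,150,175,200,245):
  for u in (252,261.5): 
    z={105:.084,245:.084}.get(v,.154); print(v,u,T(wray((u,v),z)))
im=cv2.imread('pics/w2.png');print(im[175,248:278].tolist());print(im[150,248:278].tolist())
```

```text
rack [ 0.623 -0.348  0.012] [ 99.2 -42.7 392.2]
rack [ 0.542 -0.377  0.012] [ 99.2  43.7 392.3]
rack [ 0.561 -0.179  0.012] [-79.9 -42.8 392.4]
rack [ 0.475 -0.211  0.012] [-80.1  48.9 392.4]
105 252 [ 80.8  -1.4 320.3]
105 261.5 [ 80.8   8.1 320.3]
150 252 [ 43.3  -0.8 250.3]
150 261.5 [ 43.3   6.5 250.3]
175 252 [ 23.5  -0.9 250.3]
175 261.5 [ 23.5   6.6 250.3]
200 252 [  3.1  -0.9 250.3]
200 261.5 [  3.1   6.7 250.3]
245 252 [-68.8  -1.7 320.4]
245 261.5 [-68.8   8.7 320.4]
[[24, 29, 49], [28, 29, 51], [23, 29, 49], [19, 31, 56], [23, 51, 98], [9, 72, 143], [3, 83, 162], [10, 88, 166], [9, 88, 166], [2, 86, 166], [0, 87, 166], [6, 87, 166], [2, 87, 166], [2, 87, 166], [5, 87, 166], [5, 88, 167], [15, 87, 166], [1, 85, 164], [0, 83, 162], [4, 83, 163], [5, 83, 162], [0, 82, 162], [0, 90, 178], [0, 110, 208], [0, 118, 217], [0, 104, 197], [44, 84, 150], [55, 66, 95], [60, 62, 77], [58, 61, 76]]
[[17, 25, 40], [18, 21, 43], [19, 28, 51], [11, 38, 81], [0, 59, 122], [3, 73, 148], [0, 75, 156], [0, 76, 157], [0, 78, 157], [0, 75, 156], [0, 76, 156], [4, 80, 159], [0, 75, 157], [0, 77, 157], [0, 76, 156], [0, 74, 155], [0, 73, 155], [0, 75, 156], [0, 75, 155], [0, 73, 153], [0, 73, 154], [0, 76, 155], [0, 74, 153], [0, 72, 151], [0, 66, 140], [14, 45, 99], [14, 26, 58], [24, 27, 50], [23, 23, 49], [19, 20, 48]]
```

Emit:
jog_arm:
  increments:
    - [0.4, 0.15, 0.5, 0]
    - [0, 0, 0.8, 0]
    - [0, 0, 0.8, 0]
    - [0, 0, 0.8, 0]
    - [0, 0, 0.5, 0]
    - [0, 0, 0.35, 0]
    - [0, 0, 0, 0]

```text
time_s: 7.4
tcp_pos: [0.5488, -0.2776, 0.3287]
ee_rot: [[0.343, -0.939, -0.002], [-0.939, -0.343, 0.001], [-0.001, 0.002, -1.0]]
wrist_force: [0.3, 0.7, 0.3]
gripper_width: 0.998
gripper_force: 0.0
```

Emit:
jog_arm:
  increments:
    - [0, 0, 0, 0]
    - [0, 0, 0, 0]
    - [0, 0, 0, 0]
    - [0, 0, 0, 0]
    - [0, 0, 0, 0]
    - [0, 0, 0, 0]
    - [0, 0, 0, 0]
    - [0, 0, 0, 0]
  grip: 0

```text
time_s: 8.2
tcp_pos: [0.549, -0.2778, 0.3297]
ee_rot: [[0.343, -0.939, 0.0], [-0.939, -0.343, -0.0], [0.0, 0.0, -1.0]]
wrist_force: [-0.5, 0.2, -0.8]
gripper_width: 0.356
gripper_force: 0.0
```

Emit:
jog_arm:
  increments:
    - [0, 0, 0, 0]
    - [0, 0, 0, 0]
    - [0, 0, 0, 0]
    - [0, 0, 0, 0]
    - [0, 0, 0, 0]
    - [0, 0, 0, 0]

```text
time_s: 8.8
tcp_pos: [0.5491, -0.2778, 0.3298]
ee_rot: [[0.343, -0.939, 0.0], [-0.939, -0.343, -0.0], [0.0, -0.0, -1.0]]
wrist_force: [-0.2, -0.4, 0.9]
gripper_width: 0.089
gripper_force: 30.0
```

Emit:
jog_arm:
  increments:
    - [0, 0, -0.5, 0]
    - [0, 0, -0.9, 0]
    - [0, 0, -0.9, 0]
    - [0, 0, -0.9, 0]
    - [0, 0, -0.9, 0]
    - [0, 0, -0.9, 0]
    - [-0.5, -0.4, 0, 0]
    - [-1, -0.79, 0, 0]
    - [-1, -0.79, 0, 0]
    - [-1, -0.79, 0, 0]

```text
time_s: 9.8
tcp_pos: [0.577, -0.1914, 0.4285]
ee_rot: [[0.343, -0.939, -0.002], [-0.939, -0.343, 0.001], [-0.002, 0.002, -1.0]]
wrist_force: [-0.7, 0.4, -2.0]
gripper_width: 0.086
gripper_force: 30.0
```

Emit:
jog_arm:
  increments:
    - [-1, -0.8, 0, 0]
    - [-1, -0.8, 0, 0]
    - [-1, -0.8, 0, 0]
    - [-1, -0.8, 0, 0]
    - [-1, -0.8, 0, 0]
    - [-1, -0.8, 0, 0]
    - [-1, -0.8, 0, 0]
    - [-1, -0.8, 0, 0]
    - [-1, -0.8, 0, 0]
    - [-0.5, -0.4, 0, 0]

```text
time_s: 10.8
tcp_pos: [0.6548, 0.0402, 0.4282]
ee_rot: [[0.345, -0.939, -0.002], [-0.939, -0.345, 0.0], [-0.001, 0.002, -1.0]]
wrist_force: [0.5, -1.3, -2.9]
gripper_width: 0.09
gripper_force: 30.0
```

Emit:
jog_arm:
  increments:
    - [0, 0, 0.5, 0]
    - [0, 0, 0.9, 0]
    - [0, 0, 0.9, 0]
    - [0, 0, 0.9, 0]
    - [0, 0, 0.9, 0]
    - [0, 0, 0.6, 0]
    - [0, 0, 0.2, 0]
    - [0, 0, 0, 0]

```text
time_s: 11.6
tcp_pos: [0.6545, 0.0371, 0.3311]
ee_rot: [[0.342, -0.94, -0.001], [-0.94, -0.342, -0.001], [0.0, 0.001, -1.0]]
wrist_force: [1.1, 0.2, -1.0]
gripper_width: 0.083
gripper_force: 30.0
```

Run:
```python
from h import *
to([.654,.036,.3208])
im=eyes.capture('side');cv2.imwrite('pics/s1.png',cv2.resize(im[130:340,200:400],None,fx=2.8,fy=2.8,interpolation=2))
```

```text
t 11.6 tcp [0.6545 0.0371 0.3311] yaw -159.97 units [0.04 0.04 0.52] turn 0
```

View pics/s1.png

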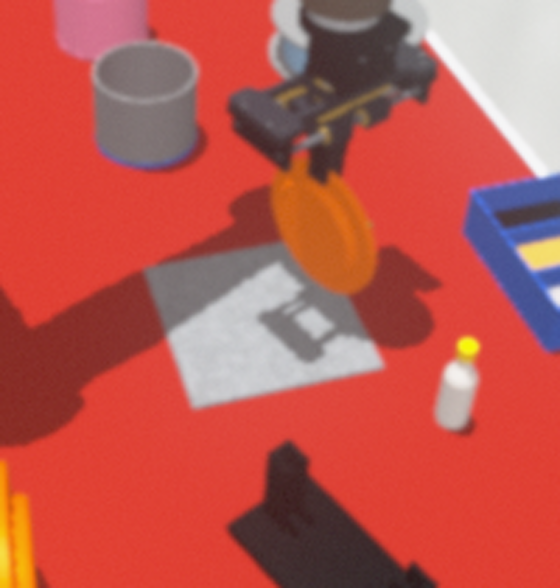

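The lid hangs upright in the fingers, its lower edge at crop (350,290), just above the far part of the mat. I'm lowering it until it touches.

Emit:
jog_arm:
  increments:
    - [0, 0, 0.2, 0]
    - [0, 0, 0.2, 0]
    - [0, 0, 0.1, 0]
    - [0, 0, 0.1, 0]
    - [0, 0, 0, 0]

```text
time_s: 12.15
tcp_pos: [0.655, 0.0376, 0.3207]
ee_rot: [[0.343, -0.939, 0.002], [-0.939, -0.343, -0.0], [0.001, -0.002, -1.0]]
wrist_force: [-1.3, -0.1, 1.2]
gripper_width: 0.085
gripper_force: 30.0
```

Emit:
jog_arm:
  increments:
    - [0, 0, 0.1, 0]
    - [0, 0.36, 0.03, 0]
    - [0, 0.36, 0.05, 0]
    - [0, 0.36, 0.06, 0]
    - [0, 0.36, 0.08, 0]
    - [0, 0.36, 0.1, 0]
    - [0, 0, 0, 0]

```text
time_s: 12.85
tcp_pos: [0.6223, 0.0253, 0.3165]
ee_rot: [[0.344, -0.939, 0.012], [-0.939, -0.344, 0.001], [0.003, -0.012, -1.0]]
wrist_force: [0.6, -0.1, 11.4]
gripper_width: 0.092
gripper_force: 33.5
```

Run:
```python
from h import *
im=eyes.capture('side');cv2.imwrite('pics/s2.png',cv2.resize(im[130:290,210:360],None,fx=3.5,fy=3.5,interpolation=2))
```

```text
(no output)
```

View pics/s2.png

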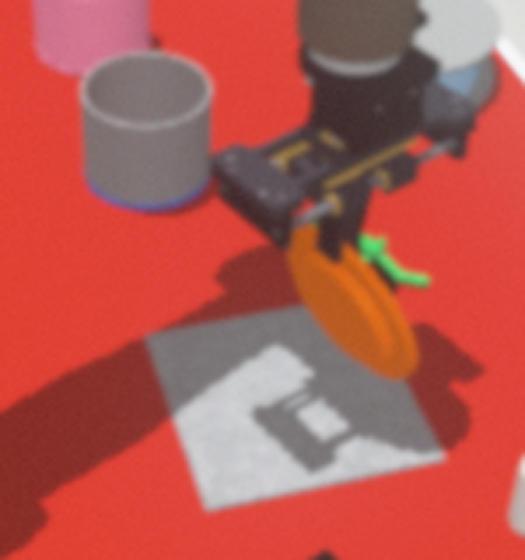

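Emit:
jog_arm:
  increments:
    - [0, 0.35, 0.07, 0]
    - [0, 0.35, 0.1, 0]
    - [0, 0.34, 0.14, 0]
    - [0, 0.33, 0.16, 0]
    - [0, 0.32, 0.18, 0]
    - [0, 0, 0, 0]

```text
time_s: 13.5
tcp_pos: [0.5887, 0.0127, 0.3029]
ee_rot: [[0.344, -0.939, 0.003], [-0.939, -0.344, -0.002], [0.003, -0.002, -1.0]]
wrist_force: [-6.6, -2.1, 17.3]
gripper_width: 0.11
gripper_force: 38.2
```

Run:
```python
from h import *
im=eyes.capture('side');cv2.imwrite('pics/s3.png',cv2.resize(im[130:290,210:360],None,fx=3.5,fy=3.5,interpolation=2))
```

```text
(no output)
```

View pics/s3.png

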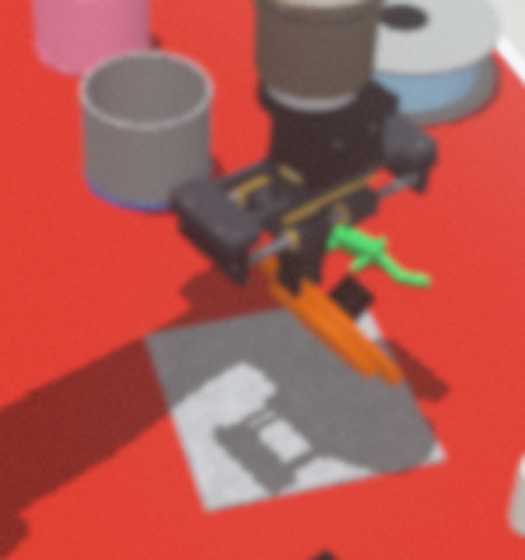

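Emit:
jog_arm:
  increments:
    - [0, 0.5, 0.2, 0]
    - [0, 0.48, 0.35, 0]
    - [0, 0.45, 0.4, 0]
    - [0, 0, 0, 0]

```text
time_s: 13.95
tcp_pos: [0.5602, 0.0028, 0.2796]
ee_rot: [[0.342, -0.94, -0.004], [-0.94, -0.342, -0.001], [-0.0, 0.004, -1.0]]
wrist_force: [-4.8, -1.6, 4.4]
gripper_width: 0.105
gripper_force: 32.8
```

Emit:
jog_arm:
  increments:
    - [0, 0.41, 0.46, 0]
    - [0, 0.37, 0.5, 0]
    - [0, 0.33, 0.52, 0]
    - [0, 0, 0, 0]

```text
time_s: 14.35
tcp_pos: [0.5402, -0.0042, 0.2486]
ee_rot: [[0.342, -0.94, -0.003], [-0.94, -0.342, -0.0], [-0.001, 0.003, -1.0]]
wrist_force: [-0.2, 0.3, 0.5]
gripper_width: 0.005
gripper_force: 0.0
```

Run:
```python
from h import *
im=eyes.capture('side');cv2.imwrite('pics/s4.png',cv2.resize(im[130:290,210:360],None,fx=3.5,fy=3.5,interpolation=2))
```

```text
(no output)
```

View pics/s4.png

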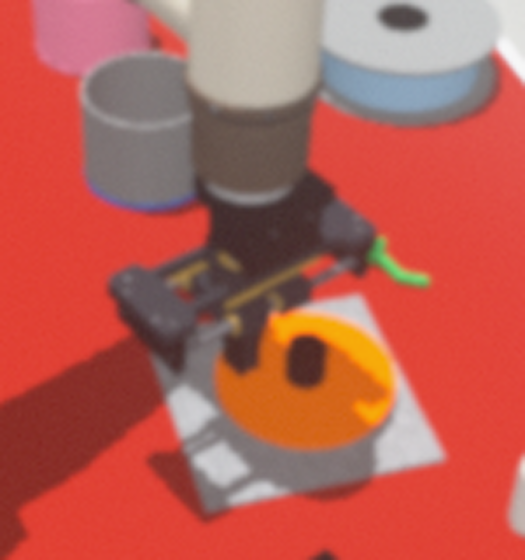

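The lid lies flat on the mat with its knob up, flange centred near crop (305,380) and knob at (305,360), and the fingers are empty. I'm raising the gripper, opening it and measuring.

Emit:
jog_arm:
  increments:
    - [0, 0, -1, 0]
    - [-0.5, 0, -1, 0]
    - [-0.5, 0, -1, 0]
    - [-0.5, 0, -1, 0]
    - [-0.5, 0, -1, 0]
    - [-0.5, 0, -1, 0]
    - [-0.5, 0, -1, 0]
    - [-0.5, 0, -0.5, 0]
    - [-0.5, 0, 0, 0]
    - [0, 0, 0, 0]
  grip: 87

```text
time_s: 15.4
tcp_pos: [0.5135, 0.0722, 0.3993]
ee_rot: [[0.344, -0.939, -0.001], [-0.939, -0.344, 0.0], [-0.001, 0.0, -1.0]]
wrist_force: [0.2, -0.1, -0.5]
gripper_width: 0.832
gripper_force: 0.0
```

```bash
cat > m.py <<'E'
from h import *
def meas(show=1):
    "fit flange circle (z .021) and knob by colour in the wrist view"
    im=eyes.capture('wrist')
    for n in ['lid','lid_knob','canister_rim']: print(n,[(round(d['conf'],2),np.round(d['centre'],4).tolist()) for d in eyes.spot_in('wrist',n)])
    return im
E
python3 - <<'E'
from m import *
to([.58,.01,.3]);im=meas();cv2.imwrite('pics/w3.png',im)
hsv=cv2.cvtColor(im,cv2.COLOR_BGR2HSV);o=((hsv[...,0]>7)&(hsv[...,0]<24)&(hsv[...,1]>150)&(hsv[...,2]>60)).astype(np.uint8)
n,l,st,c=cv2.connectedComponentsWithStats(o)
for i in range(1,n):
    if st[i,4]>300:print(st[i],c[i])
im=eyes.capture('top');cv2.imwrite('pics/t3.png',im)
for n in ['lid','lid_knob','canister','canister_rim']: print(n,[(round(d['conf'],2),np.round(d['centre'],4).tolist()) for d in eyes.spot_in('top',n)])
E
```

```text
t 15.4 tcp [0.5135 0.0722 0.3993] yaw -159.88 units [ 4.07 -2.06  4.96] turn 0
lid [(0.79, [0.3101, -0.2236, 0.0929]), (0.56, [0.5963, 0.0134, 0.0225])]
lid_knob [(0.86, [0.5992, 0.0108, 0.0219]), (0.63, [0.3097, -0.2188, 0.0875])]
canister_rim [(0.66, [0.5431, 0.2656, 0.0302])]
[ 463    0   49   56 2463] [488.50832318  26.47421843]
[ 156   67  108   96 7001] [213.23653764 117.09598629]
lid [(0.96, [0.2995, -0.2678, 0.1493]), (0.33, [0.3232, 0.4678, 0.0107])]
lid_knob [(0.93, [0.631, -0.0364, 0.0239]), (0.66, [0.3034, -0.2694, 0.1446])]
canister [(0.57, [0.5648, 0.3395, 0.0085])]
canister_rim [(0.82, [0.5589, 0.5637, 0.0298]), (0.79, [0.5668, 0.3426, 0.0074])]
```

```bash
cat >> m.py <<'E'
def circ(P):
    A=np.c_[2*P[:,:2],np.ones(len(P))];a,b,c=np.linalg.lstsq(A,(P[:,:2]**2).sum(1),rcond=None)[0]
    q=np.hypot(P[:,0]-a,P[:,1]-b);return np.array([a,b]),np.sqrt(c+a*a+b*b),q
def robust(P):
    for _ in range(4):
        c,R,q=circ(P);P=P[abs(q-R)<max(.0015,1.5*np.std(q-R))]
    return c,R,len(P)
def orange(im):
    h=cv2.cvtColor(im,cv2.COLOR_BGR2HSV);return ((h[...,0]>7)&(h[...,0]<24)&(h[...,1]>150)&(h[...,2]>60)).astype(np.uint8)
def big(m):
    n,l,st,c=cv2.connectedComponentsWithStats(m);i=1+st[1:,4].argmax();return (l==i).astype(np.uint8)
def hull(m): return cv2.convexHull(max(cv2.findContours(m,0,1)[0],key=len))[:,0]
def cont(m): return max(cv2.findContours(m,cv2.RETR_EXTERNAL,cv2.CHAIN_APPROX_NONE)[0],key=len)[:,0]
E
python3 - <<'E'
from m import *
im=cv2.imread('pics/w3.png')
for nm,z in (('top',.021),('mid',.017)):
    print(nm,robust(np.array([wray(p,z) for p in cont(big(orange(im)))])))
im=cv2.imread('pics/t3.png');o=orange(im);o[:140]=0;o[205:]=0;o[:,:240]=0;o[:,:][:,340:]=0
print(o.sum(),robust(np.array([ray('top',p,.019) for p in cont(big(o))])))
m=eyes.outline_of('wrist','lid_knob')  # newest wrist picture
for d in m:
    y,x=np.where(d['mask']);print(d['conf'],x.min(),x.max(),y.min(),y.max())
# dark pixels inside lid box
im=cv2.imread('pics/w3.png');g=im.max(2)
sub=(g<70).astype(np.uint8);k=np.zeros_like(sub);k[60:170,150:270]=sub[60:170,150:270]
n,l,st,c=cv2.connectedComponentsWithStats(k)
for i in range(1,n):
    if st[i,4]>40: print('dark',st[i],c[i])
E
```

```text
top (array([0.5907657 , 0.01876101]), np.float64(0.06200449107302465), 186)
mid (array([0.59137213, 0.01890663]), np.float64(0.0626987507319333), 186)
530 (array([0.60249177, 0.0096652 ]), np.float64(0.06665634810519588), 72)
0.8 463 511 0 55
0.64 148 264 47 163
```

Run:
```python
from m import *
im=eyes.capture('wrist');h=cv2.cvtColor(im,cv2.COLOR_BGR2HSV)
for d in eyes.outline_of('wrist','lid'):
    m=d['mask'].astype(np.uint8);y,x=np.where(m);print(d['conf'],x.min(),x.max(),y.min(),y.max())
    if x.max()<300:
        print(robust(np.array([wray(p,.019) for p in cont(big(m))])))
print(h[105,140:275:4].tolist())
box=im[40:170,140:275];hb=h[40:170,140:275]
k=((hb[...,1]>100)&(hb[...,0]>4)&(hb[...,0]<30)).astype(np.uint8)
k=cv2.morphologyEx(k,cv2.MORPH_OPEN,np.ones((3,3)));H=cont(big(k))+[140,40];print('sat',robust(np.array([wray(p,.019) for p in H])))
vis=cv2.resize(im[30:180,130:290],None,fx=3,fy=3);t=cv2.resize(cv2.imread('pics/t3.png')[90:240,120:340],None,fx=3,fy=3)
cv2.imwrite('pics/v.png',np.hstack([vis,t])[:, :800]);print(vis.shape,t.shape)
```

```text
0.84 463 511 0 55
0.71 148 264 47 163
(array([0.59881987, 0.01261462]), np.float64(0.07163550083409152), 324)
[[5, 196, 232], [5, 20, 220], [13, 87, 255], [24, 255, 255], [24, 255, 255], [24, 255, 255], [24, 255, 255], [22, 255, 255], [22, 255, 255], [19, 255, 255], [24, 255, 255], [24, 255, 255], [7, 177, 161], [7, 180, 159], [8, 180, 157], [8, 185, 154], [8, 183, 152], [9, 180, 150], [8, 167, 150], [10, 197, 157], [17, 239, 232], [16, 231, 232], [16, 226, 232], [16, 220, 231], [16, 212, 232], [15, 212, 231], [15, 208, 231], [15, 205, 230], [15, 196, 230], [15, 202, 229], [15, 196, 229], [14, 82, 237], [30, 1, 212], [45, 2, 214]]
sat (array([0.59856731, 0.01279831]), np.float64(0.07127319524063701), 330)
(450, 480, 3) (450, 660, 3)
```

Run:
```python
from m import *
to([.5987,.0127,.210])
```

```text
t 16.0 tcp [0.514  0.0712 0.3997] yaw -159.96 units [ 4.2  -2.98  9.48] turn 0
```

Emit:
jog_arm:
  increments:
    - [0.8, -0.6, 0, 0]
    - [0.8, -0.6, 0, 0]
    - [0.8, -0.6, 0.6, 0]
    - [0.8, -0.6, 0.8, 0]
    - [0.8, -0.6, 0.8, 0]
    - [0.2, 0, 1, 0]
    - [0, 0, 1, 0]
    - [0, 0, 1, 0]
    - [0, 0, 1, 0]
    - [0, 0, 0, 0]

```text
time_s: 17.0
tcp_pos: [0.5982, 0.0127, 0.2727]
ee_rot: [[0.342, -0.94, -0.007], [-0.94, -0.342, -0.001], [-0.001, 0.007, -1.0]]
wrist_force: [-0.6, 0.1, -1.1]
gripper_width: 1.004
gripper_force: 0.0
```

Run:
```python
from m import *
to([.5987,.0127,.210]);im=eyes.capture('wrist');cv2.imwrite('pics/w4.png',im)
for n in ('lid_knob','lid'):
  for d in eyes.outline_of('wrist',n):
    m=d['mask'].astype(np.uint8);y,x=np.where(m);print(n,d['conf'],x.min(),x.max(),y.min(),y.max(),robust(np.array([wray(p,.021) for p in cont(big(m))])))
```

```text
t 17.0 tcp [0.5982 0.0127 0.2727] yaw -159.99 units [ 0.01 -0.04  3.14] turn 0
lid_knob 0.95 165 336 113 278 (array([0.60197347, 0.01132311]), np.float64(0.07008376371291804), 301)
lid 0.95 164 337 113 279 (array([0.60244723, 0.01206332]), np.float64(0.07089489011947524), 312)
```

Emit:
jog_arm:
  increments:
    - [0, -0.1, 0.6, 0]
    - [0, 0, 0.9, 0]
    - [0, 0, 0.9, 0]
    - [0, 0, 0.5, 0]
    - [0, 0, 0.2, 0]
    - [0, 0, 0, 0]

```text
time_s: 17.75
tcp_pos: [0.6011, 0.0137, 0.2136]
ee_rot: [[0.343, -0.939, -0.0], [-0.939, -0.343, -0.0], [0.0, 0.0, -1.0]]
wrist_force: [-0.0, -0.1, 0.3]
gripper_width: 1.002
gripper_force: 0.0
```

Emit:
jog_arm:
  increments:
    - [0, 0, 0, 0]
    - [0, 0, 0, 0]
    - [0, 0, 0, 0]
    - [0, 0, 0, 0]
    - [0, 0, 0, 0]
    - [0, 0, 0, 0]
    - [0, 0, 0, 0]
    - [0, 0, 0, 0]
    - [0, 0, 0, 0]
    - [0, 0, 0, 0]
  grip: 0

```text
time_s: 18.75
tcp_pos: [0.6008, 0.0136, 0.2137]
ee_rot: [[0.343, -0.939, -0.001], [-0.939, -0.343, -0.0], [-0.0, 0.001, -1.0]]
wrist_force: [-0.0, -0.8, -0.1]
gripper_width: 0.358
gripper_force: 30.4
```

Run:
```python
from m import *
def rim(cam):
    im=eyes.capture(cam);k=eyes.get_calibration(cam)
    for d in eyes.outline_of(cam,'canister')+eyes.outline_of(cam,'canister_rim'):
        m=big(d['mask'].astype(np.uint8));y,x=np.where(m)
        P=np.array([ray(cam,p,.095) for p in cont(m)])
        print(cam,round(d['conf'],2),x.min(),x.max(),y.min(),y.max(),P.mean(0).round(3),robust(P))
rim('top');rim('side')
# top rim by brightness: outer boundary on the rim side
print(np.round(sense()['joints'],1))
```

```text
top 0.98 143 190 154 200 [0.553 0.322 0.095] (array([0.55568524, 0.32405042]), np.float64(0.059899158157120165), 73)
top 0.85 59 116 154 200 [0.554 0.534 0.095] (array([0.55402079, 0.53333682]), np.float64(0.07177855159326492), 89)
top 0.95 59 115 154 199 [0.554 0.535 0.095] (array([0.55563673, 0.53425451]), np.float64(0.07124933454919234), 89)
top 0.68 143 190 155 200 [0.553 0.322 0.095] (array([0.55544083, 0.32508834]), np.float64(0.058178677910701734), 64)
side 0.92 218 252 112 151 [0.537 0.48  0.095] (array([0.5086549 , 0.49195329]), np.float64(0.11474533733849744), 72)
side 0.88 234 269 145 189 [0.538 0.265 0.095] (array([0.53594102, 0.27026216]), np.float64(0.10502586322661638), 71)
side 0.95 218 252 111 151 [0.537 0.48  0.095] (array([0.49755142, 0.49591661]), np.float64(0.1191218265722258), 80)
side 0.61 233 269 145 189 [0.538 0.267 0.095] (array([0.53673345, 0.26951468]), np.float64(0.10513699762769181), 72)
[ 16.7  30.9 -15.8  -0.  -43.3   3.3]
```

Emit:
jog_arm:
  increments:
    - [0, 0, -0.3, 0]
    - [0, 0, -0.8, 0]
    - [0, 0, -1, 0]
    - [0, 0, -1, 0]
    - [0, 0, -1, 0]
    - [0, 0, -1, 0]
    - [0, 0, -1, 0]
    - [0, 0, -1, 0]
    - [0, 0, -1, 0]
    - [0, 0, 0, 0]

```text
time_s: 20.05
tcp_pos: [0.6017, 0.0138, 0.3791]
ee_rot: [[0.343, -0.939, 0.008], [-0.939, -0.343, 0.001], [0.001, -0.008, -1.0]]
wrist_force: [1.3, 0.4, -1.3]
gripper_width: 0.361
gripper_force: 30.4
```

```bash
cat >> m.py <<'E'
from scipy.optimize import minimize
def proj(cam,P):
    k=eyes.get_calibration(cam);q=(k['R']@np.asarray(P).T).T+k['t'];q=q@np.array(k['camera_matrix']).T;return q[:,:2]/q[:,2:]
A=np.linspace(0,2*np.pi,120)
def ring(c,r,z): return np.c_[c[0]+r*np.cos(A),c[1]+r*np.sin(A),np.full(120,z)]
def fit(cam,mask,rings,c0):
    "xy so that the hull of the rings matches the mask (soft xor at 8x)"
    S=8;y,x=np.where(mask);x0,y0=x.min()-6,y.min()-6;W,H=x.max()-x0+7,y.max()-y0+7
    T=mask[y0:y0+H,x0:x0+W].astype(float)
    def f(c):
        h=cv2.convexHull(proj(cam,np.vstack([ring(c,r,z) for r,z in rings])).astype(np.float32))[:,0]
        im=np.zeros((H*S,W*S),np.uint8);cv2.fillPoly(im,[np.round(((h-[x0,y0]+.5)*S-.5)*16).astype(np.int32)],255,shift=4)
        return ((cv2.resize(im,(W,H),interpolation=cv2.INTER_AREA)/255.-T)**2).sum()
    o=minimize(f,c0,method='Nelder-Mead',options=dict(initial_simplex=[c0,[c0[0]+.006,c0[1]],[c0[0],c0[1]+.006]],xatol=1e-4,fatol=.01))
    return o.x.round(4),round(o.fun,1),int(mask.sum())
E
python3 - <<'E'
from m import *
for cam in ('top','side'):
    eyes.capture(cam)
    for d in eyes.outline_of(cam,'canister'):
        x=np.where(d['mask'])[1].mean()
        if (cam=='top' and x>140) or (cam=='side' and 245<x<262): print(cam,d['conf'],fit(cam,d['mask'],[(.06,.095),(.06,0)],[.555,.33]))
to([.5550,.3300,.3800])
E
```

```text
side 0.8 (array([0.5519, 0.3263]), np.float64(185.4), 1308)
t 20.25 tcp [0.6006 0.0137 0.3741] yaw -159.97 units [-15.64  -3.28  -0.29] turn 0
```

Run:
```python
from m import *
for cam,b in (('top',(135,145,205,210)),('side',(225,135,282,198))):
    im=cv2.imread(f'pics/{cam}0.png').astype(int);m=np.zeros(im.shape[:2],np.uint8)
    x0,y0,x1,y1=b;s=im[y0:y1,x0:x1];m[y0:y1,x0:x1]=(s[...,2]-s[...,1])<35+0*s[...,2]
    if cam=='side': pass
    m=big(m);h=cv2.fillPoly(np.zeros_like(m),[hull(m)],1)
    y,x=np.where(h);print(cam,x.min(),x.max(),y.min(),y.max(),m.sum(),fit(cam,h,[(.06,.095),(.06,0)],[.555,.33]))
```

```text
top 143 193 155 200 1811 (array([0.5554, 0.3255]), np.float64(16.6), 1844)
side 234 269 145 189 1385 (array([0.5559, 0.3247]), np.float64(69.0), 1426)
```

Emit:
jog_arm:
  increments:
    - [-0.8, -0.2, -0.5, 0]
    - [-1, -0.2, -0.5, 0]
    - [-1, -0.2, 0, 0]
    - [-1, -0.2, 0, 0]
    - [-1, -0.2, 0, 0]
    - [-1, -0.2, 0, 0]
    - [-1, -0.2, 0, 0]
    - [-1, -0.2, 0, 0]
    - [-1, -0.2, 0, 0]
    - [0, 0, 0, 0]

```text
time_s: 21.25
tcp_pos: [0.574, 0.1941, 0.3951]
ee_rot: [[0.346, -0.938, -0.001], [-0.938, -0.346, 0.0], [-0.0, 0.001, -1.0]]
wrist_force: [-0.3, 0.3, -2.1]
gripper_width: 0.359
gripper_force: 30.2
```

Run:
```python
from m import *
to([.512,.445,.395])
im=eyes.capture('wrist');cv2.imwrite('pics/w5.png',im);s=sense();R=np.array(s['ee_rot'])
o=big(orange(im));y,x=np.where(o);print(x.min(),x.max(),y.min(),y.max())
zt=s['tcp_pos'][2]-.1927
for d in eyes.outline_of('wrist','lid'):
    m=big(d['mask'].astype(np.uint8));y,x=np.where(m);P=np.array([wray(p,zt) for p in cont(m)]);c,r_,n=robust(P)
    print(d['conf'],x.min(),x.max(),y.min(),y.max(),'tool xy mm',1000*(R.T@(np.array([*c,zt])-s['tcp_pos']))[:2],r_,n,len(P))
```

```text
t 21.25 tcp [0.574  0.1941 0.3951] yaw -159.76 units [-1.284e+01 -1.430e+00  1.000e-02] turn 0
144 366 111 245
0.92 145 366 111 245 tool xy mm [30.62449398  1.92411318] 0.04764878456408825 358 631
```

Run:
```python
from m import *
from scipy.optimize import least_squares
s=sense();R=np.array(s['ee_rot']);im=cv2.imread('pics/w5.png')
m=big(((cv2.cvtColor(im,cv2.COLOR_BGR2HSV)[...,0]>5)&orange(im).astype(bool)).astype(np.uint8));C=cont(m)
for dz in (.1927,.2007):
    Q=np.array([R.T@(wray(p,s['tcp_pos'][2]-dz)-s['tcp_pos']) for p in C])[:,:2]
    f=lambda c:np.hypot(*(Q-c).T)-.072
    o=least_squares(f,[0,0],loss='cauchy',f_scale=.001);k=abs(f(o.x))<.002
    print(dz,o.x*1000,k.sum(),np.ptp(C[k],0),'free',circ(np.c_[Q[k],0*Q[k][:,0]])[:2])
```

```text
0.1927 [0.28831298 1.32509654] 323 [222 109] free (array([0.00104634, 0.00137088]), np.float64(0.0713772364335757))Traceback (most recent call last):
  File "<stdin>", line 6, in <module>
  File "h.py", line 17, in wray
    k=eyes.get_calibration('wrist');K=np.array(k['camera_matrix']);T=np.array(k['T_tool_cam']);s=sense()
ValueError: time passes only in moves, steps and waits
```

Emit:
jog_arm:
  increments:
    - [-1, -0.1, 0, 0]
    - [-1, -0.1, 0, 0]
    - [-1, -0.1, 0, 0]
    - [-1, -0.1, 0, 0]
    - [-1, -0.1, 0, 0]
    - [-1, -0.1, 0, 0]
    - [-1, -0.1, 0, 0]
    - [-1, -0.1, 0, 0]
    - [-1, -0.1, 0, 0]
    - [-1, -0.1, 0, 0]

```text
time_s: 22.35
tcp_pos: [0.5242, 0.3878, 0.3957]
ee_rot: [[0.343, -0.939, -0.0], [-0.939, -0.343, -0.0], [0.0, 0.0, -1.0]]
wrist_force: [0.2, -0.1, -1.9]
gripper_width: 0.358
gripper_force: 30.1
```

Emit:
jog_arm:
  increments:
    - [-1, -0.1, 0, 0]
    - [-1, -0.1, 0, 0]
    - [-0.8, -0.2, 0, 0]
    - [0, 0, 0, 0]

```text
time_s: 22.75
tcp_pos: [0.5125, 0.444, 0.3952]
ee_rot: [[0.345, -0.939, 0.0], [-0.939, -0.345, 0.0], [-0.0, -0.0, -1.0]]
wrist_force: [-0.2, -0.7, -1.7]
gripper_width: 0.361
gripper_force: 30.1
```

Run:
```python
from m import *
from scipy.optimize import least_squares
im=eyes.capture('wrist');cv2.imwrite('pics/w6.png',im);s=sense();R=np.array(s['ee_rot'])
print(s['tcp_pos'])
for n in ('canister','canister_rim'):
  for d in eyes.outline_of('wrist',n):
    m=big(d['mask'].astype(np.uint8));y,x=np.where(m);C=cont(m)
    if abs(x.mean()-255)>110: continue
    P=np.array([wray(p,.095) for p in C])[:,:2];f=lambda c:np.hypot(*(P-c).T)-.060
    o=least_squares(f,[.5555,.325],loss='cauchy',f_scale=.001);k=abs(f(o.x))<.002
    print(n,d['conf'],x.min(),x.max(),y.min(),y.max(),o.x,k.sum(),len(P),circ(np.c_[P[k],P[k][:,0]])[:2])
```

```text
[0.51266769 0.44281535 0.39524353]
canister 0.83 192 318 0 113 [0.55339764 0.32495963] 265 349 (array([0.55380612, 0.324442  ]), np.float64(0.05887966955511566))
canister_rim 0.85 192 318 0 114 [0.55374653 0.32369025] 299 351 (array([0.5539121 , 0.32349564]), np.float64(0.05909813962740335))
```

Run:
```python
from m import *
to([.555,.3255,.315])
```

```text
t 22.9 tcp [0.5131 0.4414 0.3956] yaw -159.96 units [6.16 0.01 4.03] turn 0
```

Emit:
jog_arm:
  increments:
    - [1, 0, 0.2, 0]
    - [1, 0, 0.5, 0]
    - [1, 0, 0.5, 0]
    - [1, 0, 0.5, 0]
    - [1, 0, 0.5, 0]
    - [0.8, 0, 0.5, 0]
    - [0.3, 0, 0.5, 0]
    - [0, 0, 0.5, 0]
    - [0, 0, 0.2, 0]
    - [0, 0, 0, 0]

```text
time_s: 23.9
tcp_pos: [0.5546, 0.3275, 0.3167]
ee_rot: [[0.344, -0.939, -0.001], [-0.939, -0.344, -0.001], [0.001, 0.001, -1.0]]
wrist_force: [-0.4, 0.4, -1.7]
gripper_width: 0.359
gripper_force: 30.1
```

Emit:
jog_arm:
  increments:
    - [0, 0, 0, 0]

```text
time_s: 24.0
tcp_pos: [0.5547, 0.3277, 0.3179]
ee_rot: [[0.344, -0.939, 0.001], [-0.939, -0.344, 0.0], [-0.0, -0.001, -1.0]]
wrist_force: [0.0, -0.5, -1.7]
gripper_width: 0.36
gripper_force: 30.1
```

Emit:
jog_arm:
  increments:
    - [0, 0, 0, 0]

```text
time_s: 24.1
tcp_pos: [0.5547, 0.3276, 0.3183]
ee_rot: [[0.344, -0.939, 0.001], [-0.939, -0.344, 0.001], [-0.0, -0.001, -1.0]]
wrist_force: [0.9, 0.5, -0.9]
gripper_width: 0.361
gripper_force: 30.1
```

Run:
```python
from m import *
to([.555,.3255,.315])
```

```text
t 24.1 tcp [0.5547 0.3276 0.3183] yaw -159.89 units [0.1  0.02 0.17] turn 0
```

Emit:
jog_arm:
  increments:
    - [0.1, 0.02, 0.1, 0]
    - [0, 0, 0.2, 0]
    - [0, 0, 0.2, 0]
    - [0, 0, 0.1, 0]
    - [0, 0, 0.1, 0]
    - [0, 0, 0, 0]
    - [0, 0, 0, 0]

```text
time_s: 24.8
tcp_pos: [0.5553, 0.325, 0.304]
ee_rot: [[0.343, -0.939, 0.001], [-0.939, -0.343, 0.001], [-0.0, -0.001, -1.0]]
wrist_force: [-0.6, 1.2, -1.4]
gripper_width: 0.36
gripper_force: 30.2
```

Emit:
jog_arm:
  increments:
    - [0, 0, 0.1, 0]
    - [0, 0, 0.05, 0]
    - [0, 0, 0, 0]

```text
time_s: 25.1
tcp_pos: [0.5552, 0.3255, 0.3022]
ee_rot: [[0.344, -0.939, 0.002], [-0.939, -0.344, 0.002], [-0.001, -0.003, -1.0]]
wrist_force: [-1.9, 2.9, 6.1]
gripper_width: 0.36
gripper_force: 30.0
```

Emit:
jog_arm:
  increments:
    - [-0.08, 0.02, 0, 0]
    - [0, 0, 0, 0]

```text
time_s: 25.3
tcp_pos: [0.5542, 0.3264, 0.3005]
ee_rot: [[0.343, -0.939, 0.001], [-0.939, -0.343, 0.001], [-0.0, -0.001, -1.0]]
wrist_force: [0.2, 2.0, 0.0]
gripper_width: 0.355
gripper_force: 30.2
```

Emit:
jog_arm:
  increments:
    - [-0.03, 0, 0.1, 0]
    - [0, 0, 0.05, 0]
    - [0, 0, 0, 0]

```text
time_s: 25.6
tcp_pos: [0.5542, 0.3268, 0.2973]
ee_rot: [[0.343, -0.939, 0.0], [-0.939, -0.343, -0.0], [0.0, -0.0, -1.0]]
wrist_force: [2.3, 1.5, -2.4]
gripper_width: 0.36
gripper_force: 30.2
```

Emit:
jog_arm:
  increments:
    - [0, 0, 0.05, 0]
    - [0, 0, 0.05, 0]
    - [0, 0, 0, 0]

```text
time_s: 25.9
tcp_pos: [0.5541, 0.3268, 0.2958]
ee_rot: [[0.343, -0.939, 0.001], [-0.939, -0.343, 0.0], [-0.0, -0.001, -1.0]]
wrist_force: [0.9, 1.7, 0.2]
gripper_width: 0.36
gripper_force: 30.4
```

Emit:
jog_arm:
  increments:
    - [0, 0, 0.05, 0]
    - [0, 0, 0.05, 0]
    - [0, 0, 0, 0]
    - [0, 0, 0, 0]

```text
time_s: 26.3
tcp_pos: [0.5541, 0.3268, 0.2957]
ee_rot: [[0.343, -0.939, 0.001], [-0.939, -0.343, 0.0], [0.0, -0.002, -1.0]]
wrist_force: [0.2, 1.8, 6.5]
gripper_width: 0.361
gripper_force: 30.2
```

The lid stopped at exactly the seated height (TCP z 0.2957) with the force rising, so it is home. I'm easing the press, opening and backing straight up.

Emit:
jog_arm:
  increments:
    - [0, 0, -0.05, 0]
    - [0, 0, 0, 0]
    - [0, 0, 0, 0]

```text
time_s: 26.6
tcp_pos: [0.5541, 0.3268, 0.2957]
ee_rot: [[0.343, -0.939, 0.001], [-0.939, -0.343, 0.0], [0.0, -0.001, -1.0]]
wrist_force: [0.4, 0.4, 6.1]
gripper_width: 0.363
gripper_force: 30.2
```

Emit:
jog_arm:
  increments:
    - [0, 0, 0, 0]
    - [0, 0, 0, 0]
    - [0, 0, 0, 0]
    - [0, 0, 0, 0]
    - [0, 0, 0, 0]
    - [0, 0, 0, 0]
    - [0, 0, 0, 0]
    - [0, 0, 0, 0]
  grip: 80

```text
time_s: 27.4
tcp_pos: [0.554, 0.3268, 0.2947]
ee_rot: [[0.343, -0.939, -0.0], [-0.939, -0.343, -0.0], [0.0, 0.0, -1.0]]
wrist_force: [0.9, 0.3, 0.9]
gripper_width: 0.904
gripper_force: 0.0
```

Emit:
jog_arm:
  increments:
    - [0, 0, -0.3, 0]
    - [0, 0, -0.6, 0]
    - [0, 0, -1, 0]
    - [0, 0, -1, 0]
    - [0, 0, -1, 0]
    - [0, 0, -1, 0]
    - [-1, 0, 0, 0]
    - [-1, 0, 0, 0]
    - [-1, 0, 0, 0]
    - [-1, 0, 0, 0]

```text
time_s: 28.4
tcp_pos: [0.5255, 0.4039, 0.3915]
ee_rot: [[0.344, -0.939, -0.002], [-0.939, -0.344, -0.001], [0.001, 0.002, -1.0]]
wrist_force: [-0.1, 0.2, -0.2]
gripper_width: 0.924
gripper_force: 0.0
```

Run:
```python
from m import *
s=eyes.capture('side');w=eyes.capture('wrist')
for d in eyes.outline_of('wrist','lid'):
    m=big(d['mask'].astype(np.uint8));x=np.where(m)[1].mean()
    print(d['conf'],x,robust(np.array([wray(p,.101) for p in cont(m)])))
v=np.hstack([cv2.resize(s[120:220,200:300],(400,400),interpolation=2),cv2.resize(w[0:240,140:380],(400,400))]);cv2.imwrite('pics/fin.png',v);print(sense()['time_s'])
```

```text
0.79 254.28048907388137 (array([0.5537787 , 0.32322403]), np.float64(0.07166977551597933), 443)
28.55
```

View pics/fin.png

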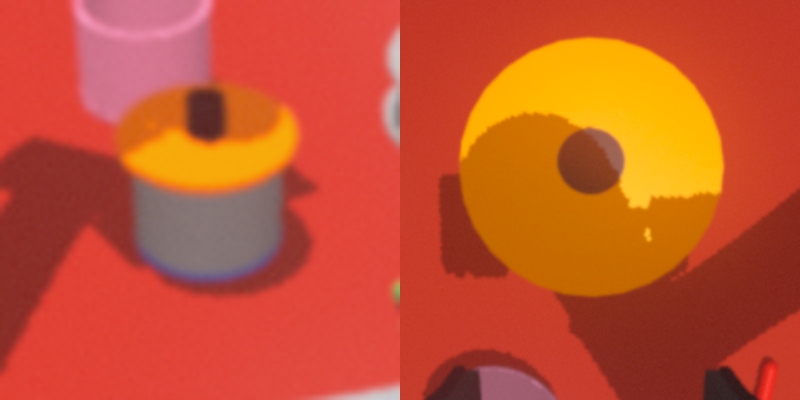

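The lid sits level and centred on the grey canister: flange at crop (208,140) in the side view, knob upright at (205,115). The robot is clear of everything, so I'm handing in.

```bash
python3 -c "
from station import r
print(r.finish_job())"
```

```text
the job is handed in; nothing more can be done
None
```

The lid was laid flat on the mat with its knob up, picked up again by the knob, and set fully home and level on the grey canister; I handed the job in at about 28.6 s.

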